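Change the sample jars in the vacuum chamber

TASK

Run the next batch in the vacuum chamber: slide the hand valve fully to its vent end (towards the chamber), then slide the thumb latch aside so the sprung lid flies open. Take whatever tested jars it holds out and stand them upright in the steel tray, stand every waiting jar from the table upright on the chamber floor, then press the lid shut until the latch snaps home, and last slide the valve fully back to its pump end. Leave the other things on the table where they are.

Things in the scene. Friction and masses are not known exactly. Their poses are not given: they have to be found in the camera images.
- chamber_in (a point): centre of the chamber's inner floor, 22 mm above the table. The clear chamber is fixed, its place and yaw (within 0.15) vary. Inside 164 (x) by 214 (y) and 72 mm high to the rim; walls 8 mm. Axes: z up, x from the latched front (robot's side) to the back hinge, y left. Its pipe and gauge, on the right, are no higher than the lid; the pump, 240 mm high, stands beyond y = -490.
- lid_hinge (a point): mid-point of the lid's hinge axis, which runs along the chamber's y on its back rim, 94 mm above the table. Axes as the chamber's.
- lid (a joint): lid angle, rad: 0 shut, 1.70 fully open (just past upright, leaning away from the robot). A spring always pushes it open (2 N at the front edge when shut, less higher up). Once the latch is off it swings open in about 2 s and stays open. Held by the latch it reads about 0.01.
- lid_front (a point): point on the lid's outer face, mid-width on its red front bar, 14 mm from its front edge, 168 mm from the hinge axis and 12 mm off it. Lid: plate 182 deep, 234 wide, 12 mm thick. Axes: z outward normal, x from front edge to hinge. To close, push the outer face over from behind, then down here; at about 8 N a tongue under its front edge forces the sprung latch aside and the latch snaps over it.
- latch (a joint): travel of the thumb latch, m: 0 home (locking), 0.012 fully aside, to the chamber's left (+y). A spring of 1 to 3 N returns it. The lid is free beyond 0.008; hold the latch aside about half a second until the lid has begun to rise.
- latch_thumb (a point): centre of the latch's black thumb piece, a ribbed block 18 (x) by 16 (y, sliding direction) by 16 mm tall on a flat steel slide whose top is 8 mm below this point. It stands 28 mm in front of the lid's front edge, 46 mm left of the centre line. The shut lid's top lies 5 mm below this point. Axes as the chamber's.
- valve (a joint): travel of the valve sleeve, m: 0 at the vent end stop (nearest the chamber), 0.030 at the pump end stop (farthest). Friction of about 2.5 N keeps it where it is left. It starts at or near the pump end.
- valve_grip (a point): centre of the hand slide valve's sleeve: ribbed aluminium, 30 mm across, 44 mm long, with a flange 37 mm across and 5 mm thick at each end (34 mm clear between them), on a brass pipe 70 mm above the table, right of the chamber. It slides along the chamber's y axis, to -y for pump. Axes as the chamber's.
- tray_in (a point): centre of the inner floor of the low steel tray for tested jars, right of the chamber: fixed, inside 132 (x) by 112 mm (y), rim 18 mm and floor 4 mm above the table; x and y along its sides. The other loose things round about must stay put: an oil bottle 200 mm tall at the far left, the rest under 80 mm, at first none of them within 25 mm of a jar, the tray or the chamber.
- tested1_center (a point): a tested jar, standing in the shut chamber at the start (one or two are there, None if absent): amber glass sample jar with white screw cap and paper label, a plain upright cylinder 47 mm across and 52 mm tall, about 110 g and heavy at the bottom; this point is its centre, 26 mm above its underside, z axis up when it stands.
- tested2_center (a point): a tested jar, standing in the shut chamber at the start (one or two are there, None if absent): amber glass sample jar with white screw cap and paper label, a plain upright cylinder 47 mm across and 52 mm tall, about 110 g and heavy at the bottom; this point is its centre, 26 mm above its underside, z axis up when it stands.
- jar1_center (a point): a waiting jar on the table left of the chamber (two to four are there, None if absent): amber glass sample jar with white screw cap and paper label, a plain upright cylinder 47 mm across and 52 mm tall, about 110 g and heavy at the bottom; this point is its centre, 26 mm above its underside, z axis up when it stands.
- jar2_center (a point): a waiting jar on the table left of the chamber (two to four are there, None if absent): amber glass sample jar with white screw cap and paper label, a plain upright cylinder 47 mm across and 52 mm tall, about 110 g and heavy at the bottom; this point is its centre, 26 mm above its underside, z axis up when it stands.
- jar3_center (a point): a waiting jar on the table left of the chamber (two to four are there, None if absent): amber glass sample jar with white screw cap and paper label, a plain upright cylinder 47 mm across and 52 mm tall, about 110 g and heavy at the bottom; this point is its centre, 26 mm above its underside, z axis up when it stands.
- jar4_center (a point): a waiting jar on the table left of the chamber (two to four are there, None if absent): amber glass sample jar with white screw cap and paper label, a plain upright cylinder 47 mm across and 52 mm tall, about 110 g and heavy at the bottom; this point is its centre, 26 mm above its underside, z axis up when it stands.
Things that resemble listed ones, but are neither listed nor needed, are in the scene too. What is shaped like the part that bears jar1_center but pink or red is not meant.

How it is judged:
On the way, in this order (a step that is already met when the one before it is completed fails the run):
1. the valve is slid to its vent end stop (value of joint valve below 0.003 m), for 0.2 s.
2. the latch is slid aside and the lid has sprung open (value of joint lid above 1.4 rad), for 0.2 s.
3. every tested jar stands in the tray and every waiting jar stands on the chamber floor (x of jar1_center in the frame of chamber_in between -0.075 and 0.075 m and y of jar1_center in the frame of chamber_in between -0.095 and 0.095 m and z of jar1_center in the frame of chamber_in between 0.017 and 0.036 m and angle between each of jar1_center, jar2_center, jar3_center, jar4_center, tested1_center, tested2_center's own z axis and vertical below 0.15 rad and x of jar2_center in the frame of chamber_in between -0.075 and 0.075 m and y of jar2_center in the frame of chamber_in between -0.095 and 0.095 m and z of jar2_center in the frame of chamber_in between 0.017 and 0.036 m and x of jar3_center in the frame of chamber_in between -0.075 and 0.075 m and y of jar3_center in the frame of chamber_in between -0.095 and 0.095 m and z of jar3_center in the frame of chamber_in between 0.017 and 0.036 m and x of jar4_center in the frame of chamber_in between -0.075 and 0.075 m and y of jar4_center in the frame of chamber_in between -0.095 and 0.095 m and z of jar4_center in the frame of chamber_in between 0.017 and 0.036 m and x of tested1_center in the frame of tray_in between -0.065 and 0.065 m and y of tested1_center in the frame of tray_in between -0.055 and 0.055 m and z of tested1_center in the frame of tray_in between 0.017 and 0.036 m and x of tested2_center in the frame of tray_in between -0.065 and 0.065 m and y of tested2_center in the frame of tray_in between -0.055 and 0.055 m and z of tested2_center in the frame of tray_in between 0.017 and 0.036 m), for 0.2 s.
4. the lid is shut and the latch has snapped home (value of joint lid below 0.02 rad and value of joint latch below 0.003 m), for 0.3 s.
5. the valve is slid to its pump end stop (value of joint valve above 0.027 m), for 0.2 s.
At the end, for the whole second after the job is handed in: the lid is shut (within 0.02 rad) with the latch home (within 3 mm), the valve within 3 mm of its pump end stop, every waiting jar upright (within 0.15 rad) on the chamber floor, every tested jar upright on the floor of the tray, all at rest (all of step 3 and all of step 4 and value of joint valve above 0.027 m and linear speed of each of jar1, jar2, jar3, jar4, tested1, tested2 below 0.03 m/s); the robot touches nothing.
It fails at once if one of the other things on the table is disturbed (moved by more than 4 cm) (distance of any of oil_bottle, spanner, screwdriver, notebook, stopwatch, tape_roll, adapter, beaker from where it was at the start of the episode above 0.04 m).
Of tested1, tested2 only 1 to 2 are there at a start; the rules pass over those that are not, and their reading is None.
Of jar1, jar2, jar3, jar4 only 2 to 4 are there at a start; the rules pass over those that are not, and their reading is None.
At some moment in a run one of jar1, jar2, jar3, jar4 may be knocked a few centimetres aside while the robot is not near it.
It also fails if it takes over 210 s, if anything falls off the work surface, if the arm or the gripper's body presses on something with over 40 N, if the wrist force passes 120 N, or if a joint passes its speed limit or range.

ROBOT

A 6-joint arm with a two-finger parallel gripper is mounted at the origin on the work surface. World frame = base frame: x ahead of the robot, y to its left, z up, the work surface at z = 0. Lengths are in m, angles in rad, forces in N, time in s.
With the tool pointing down it reaches from about 0.425 to 1.125 m from the base axis. Payload 14.9 kg.
Tool frame: the origin (TCP) lies between the finger pads; the fingertips stand tip_reach ahead of it and the grasp point (between the pads) lies 2 mm behind it (tip_reach is the distance from the TCP to the fingertips, in m); z points along the fingers, y is the line along which they close (so a half turn about z gives the same grasp; the last joint's range is limited). The gripper opens to 91 mm and grips with 3 to 60 N. Pads are 32 mm wide; open, the fingers measure 118 mm over their backs; the gripper's body (76 mm by 178 mm) begins 60 mm behind the grasp point.
Start: joints at [-1.179, 0.379, 1.734, -0, 1.028, -0.033], TCP at [0.288, -0.638, 0.231] pointing down, gripper open.
Joint ranges: [-2.77, 2.77], [-0.74, 2.19], [0, 2.66], [-1.06, 4.2], [0.31, 2.87], [-3.08, 3.08]. Speed limits (rad/s): [1.89, 1.89, 2.39, 3.14, 3.14, 3.14].

INTERFACE

Orientations are given as a unit quaternion [x, y, z, w].
In Python, from bench import read_state, camera, calibration, sign_off, tip_reach gives the robot as it stands. The module is installed in compiled form; this text tells all that it offers.
- The arm moves only by the tool step_arm, never from a script. Its argument "plan" is a list of rows, each a list of 3 entries, a list of its own where there are three numbers: the opening, from 0 (shut) to 1 (fully open), then the shift along the world's x, y, z each as a share of 0.04 m, from -1 to 1, then the turn about the world's z as a share of 8 degrees, from -1 to 1. In form: [[grip, [dx, dy, dz], roll], ...]. A call has 1 to 5 rows; each row shifts and turns the commanded pose from where the row before left it; what a row does not reach is not made up. A row lasts 1/8 s, in which the tool goes at most 62.5 mm and 10.7 degrees, less where a joint would pass 70% of its speed; a pose out of reach is approached as far as the arm can. A call with a number of a shift or a turn outside -1 to 1 is refused whole. A call with a gripper value outside its range is refused whole. The fingers move at their own pace and stop on an object; "force" is the grip in N (left out, the last holds). Time passes only in rows, so rows that do not move let the fingers close. It gives the time, the measured TCP pose, the force, the opening and the grip force at its end, in the units of the state.
- read_state(): the state, without advancing time (a new reading comes with each control period).
- camera(name): name is "scene" or "top" or "wrist"; returns the picture (420x560x3 uint8, red, green, blue); there is no depth.
- calibration(name): a dict with "fx", "fy", "cx", "cy" (pixels), "extrinsics" (4x4, takes a point from camera to world coordinates). Camera axes: x right, y down, z forward; pixel columns grow to the right and rows downward; lengths in m; the calibration is good to about 2 mm. A picture is of the moment at which its call begins: read the wrist's pose just before it. calibration takes no time and is no camera call; for the wrist camera it gives the pose at the moment of the call.
- sign_off(): hands the job in; it is judged then, once.
The state is a dict: "time": time; "joints": joint angles; "qd": joint speeds; "tau": joint torques, N m; "position": TCP position; "tcp_rot": TCP orientation; "contact_force": force on the tool from outside, world axes, zero at the start; "torque": the same for the moment, N m; "grip_width": opening from 0.0 (shut) to 1.0 (fully open); "finger_force": force on a finger pad.
Only numpy, scipy, OpenCV 4.12 (cv2) and the standard library are available. Lean on these libraries where they do the work, as an engineer would, in place of code of your own. Each camera call takes 0.05 s, during which the arm holds its last target. There are 200 camera calls.

## Working session

There is one attempt and no reset: what is moved stays moved. The work goes in short steps, Python scripts to look and compute and a tool call to move; the robot and the scene stay as the last step left them, time stands still between calls to the robot, and variables do not carry over. Pictures are saved under pics/ and viewed, at most 14 in all, crops included, and the job is handed in when it is done.

Besides the shell and the picture viewer there is one more tool, called after "Call:" by a JSON object that holds its "op" and its "data", one argument or row to a line. step_arm: Moves the arm, as the interface text tells. Its arguments: {"type":"object","properties":{"plan":{"type":"array"},"force":{"type":"number"}},"required":["plan"]}

```bash
mkdir -p pics
cat > h.py <<'E'
import numpy as np, cv2
from bench import *
def snap(name,fn):
    c=calibration(name); im=camera(name); cv2.imwrite('pics/'+fn,im[:,:,::-1]); return im,c
def ray(c,u,v):
    E=np.array(c['extrinsics']); d=E[:3,:3]@np.array([(u-c['cx'])/c['fx'],(v-c['cy'])/c['fy'],1]); return E[:3,3],d
def atz(c,u,v,z):
    o,d=ray(c,u,v); return o+d*(z-o[2])/d[2]
def proj(c,p):
    E=np.array(c['extrinsics']); q=E[:3,:3].T@(np.array(p)-E[:3,3]); return np.array([c['fx']*q[0]/q[2]+c['cx'],c['fy']*q[1]/q[2]+c['cy']])
E
python3 - <<'E'
from h import *
for n in ['top','scene']:
    im,c=snap(n,n+'0.png'); print(n,{k:np.round(v,3).tolist() for k,v in c.items()})
    cv2.imwrite(f'pics/{n}0.png',cv2.resize(im[:,:,::-1],(800,600),interpolation=cv2.INTER_CUBIC))
print(tip_reach() if callable(tip_reach) else tip_reach); print(read_state())
E
```

```text
top {'fx': 428.205, 'fy': 428.205, 'cx': 276.794, 'cy': 212.732, 'extrinsics': [[-0.014, -0.997, 0.073, 0.445], [-1.0, 0.014, 0.001, 0.089], [-0.002, -0.073, -0.997, 1.199], [0.0, 0.0, 0.0, 1.0]]}
scene {'fx': 493.555, 'fy': 493.555, 'cx': 280.209, 'cy': 207.109, 'extrinsics': [[-0.423, 0.798, -0.429, 1.15], [0.906, 0.367, -0.211, 0.404], [-0.011, -0.478, -0.878, 1.344], [0.0, 0.0, 0.0, 1.0]]}
0.017
{'time': 0.1, 'joints': array([-1.17927157e+00,  3.79380239e-01,  1.73469529e+00, -3.20495532e-06,
        1.02848947e+00, -3.32800055e-02]), 'qd': array([-0.00033536, -0.00177077, -0.00154326,  0.00094365, -0.00020244,
       -0.00040427]), 'tau': array([-1.32181369e-03, -7.65050769e+01, -4.35293806e+01,  6.51583937e-02,
        3.98855447e-02, -2.11600644e-05]), 'position': array([ 0.28838363, -0.63748156,  0.23035039]), 'tcp_rot': array([ 9.77527003e-01,  2.10809684e-01, -8.79695019e-05, -4.78148732e-04]), 'contact_force': array([-0.30198984,  0.05199825, -0.31690402]), 'torque': array([0.00522377, 0.00135783, 0.04542681]), 'finger_force': 0.0, 'grip_width': 1.0002826881469327}
```

View pics/top0.png

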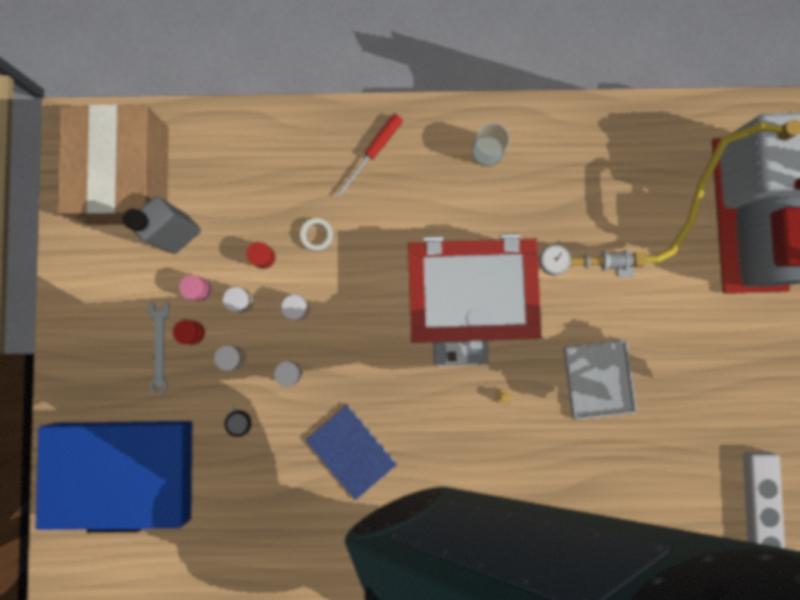

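View pics/scene0.png

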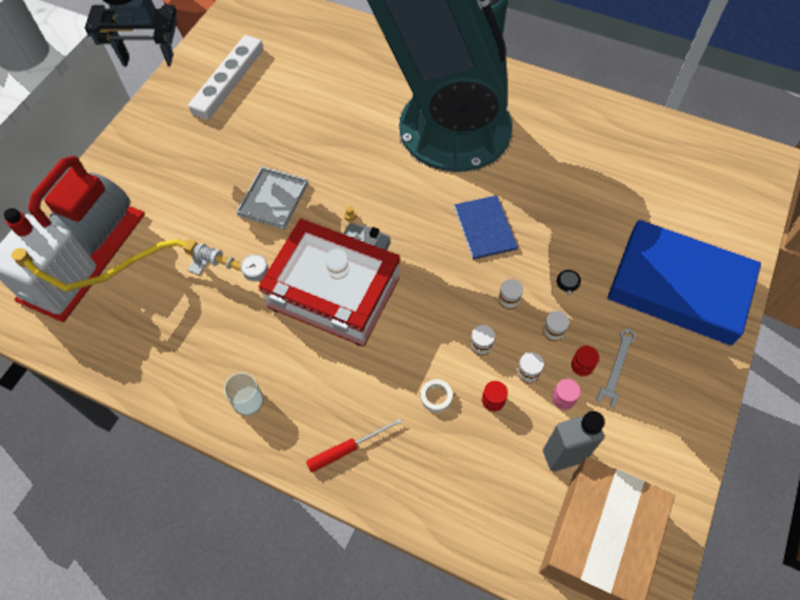

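Run:
```python
from h import *
im=cv2.imread('pics/top0.png')
im=camera('top')[:,:,::-1]
cv2.imwrite('pics/topc.png',cv2.resize(im[160:295,280:460],None,fx=4.4,fy=4.4,interpolation=cv2.INTER_CUBIC))
c=calibration('top')
for n,u,v,z in [('j',236,298,.052),('j',294,306,.052),('j',228,357,.052),('j',287,373,.052),('lidFL',410,342,.106),('lidFR',541,337,.106),('lidBR',536,239,.106),('lidBL',409,243,.106),('valve',620,261,.085),('tray',600,379,.018),('thumb',452,355,.119),('bottle',135,220,.2),('tape',317,235,.02),('red',260,255,.052),('stopw',237,423,.02),('adapter',503,396,.02)]:
    print(n,np.round(atz(c,u*.7,v*.7,z),3))
```

```text
j [0.545 0.39  0.052]
j [0.528 0.281 0.052]
j [0.434 0.404 0.052]
j [0.403 0.294 0.052]
lidFL [0.457 0.065 0.106]
lidFR [ 0.462 -0.169  0.106]
lidBR [ 0.639 -0.165  0.106]
lidBL [0.635 0.064 0.106]
valve [ 0.6   -0.323  0.085]
tray [ 0.382 -0.3    0.018]
thumb [ 0.433 -0.008  0.119]
bottle [0.664 0.519 0.2  ]
tape [0.668 0.241 0.02 ]
red [0.626 0.345 0.052]
stopw [0.308 0.395 0.02 ]
adapter [ 0.352 -0.113  0.02 ]
```

View pics/topc.png

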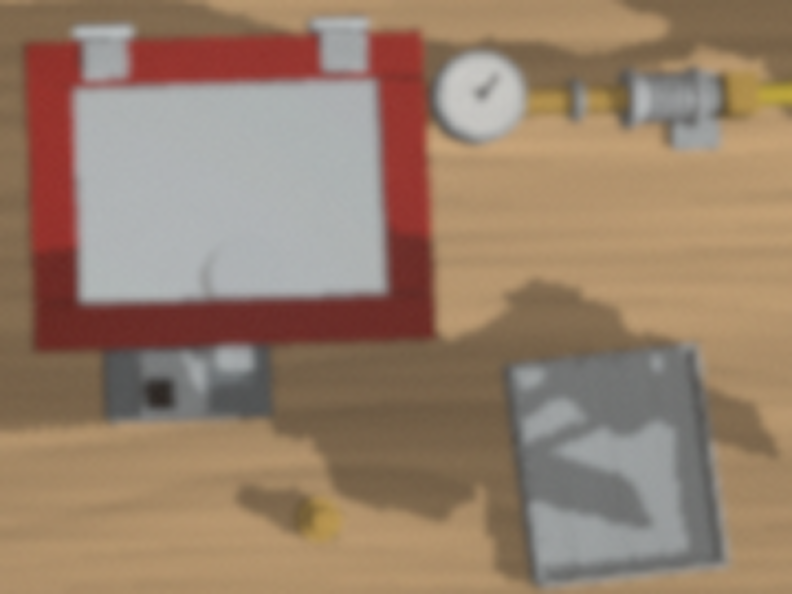

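Run:
```python
from h import *
c=calibration('top')
P=lambda x,y,z:atz(c,280+x/4.4,160+y/4.4,z)
L=[P(*q,.106) for q in [(35,350),(434,338),(420,33),(26,44)]]
for a in L: print(np.round(a,4))
print('len',[round(float(np.linalg.norm(L[i]-L[(i+1)%4])),4) for i in range(4)])
def ang(d): return np.arctan2(d[1],d[0])
print('yaw',ang(L[3]-L[0]),ang(L[2]-L[1]),ang(L[0]-L[1])-np.pi/2,ang(L[3]-L[2])-np.pi/2)
print('lid centre',np.mean(L,axis=0))
print('thumb',P(158,393,.119))
for q in [(632,97),(717,97),(672,97),(577,100),(735,95)]: print('valve',P(*q,.085))
T=[P(*q,.018) for q in [(506,366),(696,345),(727,562),(537,583)]]
print('tray',np.mean(T,axis=0),ang(T[0]-T[3]),ang(T[0]-T[1])-np.pi/2,[round(float(np.linalg.norm(T[i]-T[(i+1)%4])),4) for i in range(4)])
# jar in scene
s=calibration('scene'); print('tested',atz(s,337*.7,252*.7,.074))
for q in [(511,285),(483,331),(556,318),(531,358)]: print('jar',atz(s,q[0]*.7,q[1]*.7,.052))
print(ang([1,0]))
```

```text
[0.4565 0.0625 0.106 ]
[ 0.4601 -0.1686  0.106 ]
[ 0.6386 -0.166   0.106 ]
[0.6354 0.0649 0.106 ]
len [0.2311, 0.1785, 0.2309, 0.179]
yaw 0.013320838603262242 0.01437676353232832 0.015747298451689096 0.013580803886679593
lid centre [ 0.54763049 -0.05180019  0.106     ]
thumb [ 0.43082135 -0.0070227   0.119     ]
valve [ 0.60192887 -0.29584696  0.085     ]
valve [ 0.60119315 -0.34640906  0.085     ]
valve [ 0.60158263 -0.31964211  0.085     ]
valve [ 0.60060547 -0.26305832  0.085     ]
valve [ 0.60223697 -0.3571669   0.085     ]
tray [ 0.38165869 -0.30030657  0.018     ] 0.10817726774435486 0.09538371081010433 [0.1197, 0.1352, 0.1187, 0.1351]
tested [ 0.48957931 -0.06755561  0.074     ]
jar [0.39821088 0.29449548 0.052     ]
jar [0.52229524 0.28098525 0.052     ]
jar [0.43252175 0.40549148 0.052     ]
jar [0.53774008 0.38959247 0.052     ]
0.0
```

Call:
{"op": "step_arm", "data": {
  "plan": [
    [1, [0.4, 1, 0], 1],
    [1, [0.4, 1, 0], 1],
    [1, [0.4, 1, 0], 1],
    [1, [0.4, 1, 0], 1],
    [1, [0.4, 1, 0], 1]
  ],
  "force": 10
}}

```text
time: 0.78
position: [0.3688, -0.4364, 0.2308]
tcp_rot: [0.845, 0.534, 0.0, -0.0]
contact_force: [-0.2, -0.3, -0.2]
grip_width: 1.001
finger_force: 0.0
```

Call:
{"op": "step_arm", "data": {
  "plan": [
    [1, [1, 0.98, 0], 1],
    [1, [1, 0.98, 0], 1],
    [1, [1, 0.98, 0], 1],
    [1, [0.95, 0, 0], 0.3],
    [1, [0.95, 0, 0], 0]
  ]
}}

```text
time: 1.4
position: [0.5658, -0.3194, 0.2309]
tcp_rot: [0.702, 0.712, -0.0, -0.0]
contact_force: [-0.2, -1.0, 0.4]
grip_width: 0.996
finger_force: 0.0
```

Call:
{"op": "step_arm", "data": {
  "plan": [
    [1, [0.5, 0, 0], 0],
    [1, [0, 0, 0], 0],
    [1, [0, 0, 0], 0]
  ]
}}

```text
time: 1.78
position: [0.5834, -0.3202, 0.2307]
tcp_rot: [0.703, 0.712, -0.0, -0.0]
contact_force: [-0.7, -0.0, -0.3]
grip_width: 1.004
finger_force: 0.0
```

Run:
```python
from h import *
s=read_state();print(s['position'],s['tcp_rot'],s['joints'])
im,c=snap('wrist','w1.png'); print(c)
cv2.imwrite('pics/w1.png',cv2.resize(im[:,:,::-1],(800,600)))
for z in (.0885,.07):
  for y in (-.30,-.32,-.34): print(y,z,proj(c,[.602,y,z])/.7)
```

```text
[ 0.58341567 -0.32024442  0.23066289] [ 7.02663230e-01  7.11522447e-01 -1.58026891e-04 -4.08751333e-04] [-5.36983141e-01  3.26690272e-01  1.80713901e+00 -1.30956695e-04
  1.00863282e+00 -5.49442200e-01]
{'fx': 304.64571392228123, 'fy': 304.64571392228123, 'cx': 277.227842576634, 'cy': 210.0358849525503, 'extrinsics': array([[ 0.99991177,  0.01301262,  0.00266725,  0.58314451],
       [ 0.01324069, -0.96036795, -0.27842069, -0.24146502],
       [-0.00106144,  0.27843144, -0.96045552,  0.38419018],
       [ 0.        ,  0.        ,  0.        ,  1.        ]])}
-0.3 0.0885 [422.69122145 262.5664133 ]
-0.32 0.0885 [421.82935835 290.57411967]
-0.34 0.0885 [420.9983106  317.58042866]
-0.3 0.07 [421.22945227 257.61313964]
-0.32 0.07 [420.44004826 284.16858307]
-0.34 0.07 [419.6773457  309.82579341]
```

View pics/w1.png

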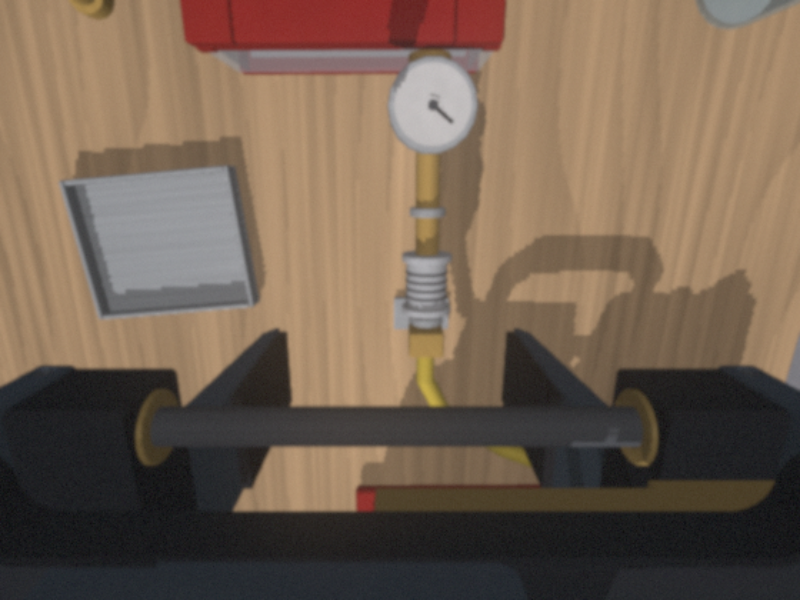

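Call:
{"op": "step_arm", "data": {
  "plan": [
    [1, [0.51, 0.02, -0.5], 0],
    [1, [0, 0, -1], 0],
    [1, [0, 0, -1], 0],
    [1, [0, 0, -1], 0],
    [1, [0, 0, -0.5], 0]
  ]
}}

```text
time: 2.45
position: [0.6033, -0.3192, 0.0692]
tcp_rot: [0.703, 0.711, -0.0, -0.001]
contact_force: [0.5, 0.5, 0.1]
grip_width: 1.001
finger_force: 0.0
```

Call:
{"op": "step_arm", "data": {
  "plan": [
    [0.2, [0, 0, 0], 0],
    [0.2, [0, 0, 0], 0],
    [0.2, [0, 0, 0], 0],
    [0.2, [0, 0, 0], 0]
  ]
}}

```text
time: 2.95
position: [0.6053, -0.3196, 0.0719]
tcp_rot: [0.703, 0.712, 0.0, 0.001]
contact_force: [0.7, 0.1, -0.5]
grip_width: 0.594
finger_force: 0.0
```

Call:
{"op": "step_arm", "data": {
  "plan": [
    [0.2, [0, 0, 0], 0],
    [0.2, [0, 0, 0], 0],
    [0.2, [0, 0, 0], 0],
    [0.2, [0, 0, 0], 0]
  ]
}}

```text
time: 3.45
position: [0.6053, -0.3194, 0.071]
tcp_rot: [0.703, 0.712, 0.0, 0.0]
contact_force: [3.8, 0.1, -2.1]
grip_width: 0.329
finger_force: 10.0
```

Call:
{"op": "step_arm", "data": {
  "plan": [
    [0.2, [0, 0.2, 0], 0],
    [0.2, [0, 0.2, 0], 0],
    [0.2, [0, 0.2, 0], 0],
    [0.2, [0, 0.2, 0], 0],
    [0.2, [0, 0, 0], 0]
  ]
}}

```text
time: 4.08
position: [0.6049, -0.29, 0.0713]
tcp_rot: [0.702, 0.712, -0.001, 0.002]
contact_force: [-2.2, -30.1, -7.0]
grip_width: 0.326
finger_force: 30.8
```

Call:
{"op": "step_arm", "data": {
  "plan": [
    [0.7, [0, -0.05, 0], 0],
    [0.7, [0, 0, 0], 0],
    [0.7, [0, 0, 0], 0],
    [0.7, [0, 0, 0], 0],
    [0.7, [0, 0, 1], 0]
  ]
}}

```text
time: 4.7
position: [0.6031, -0.2882, 0.1087]
tcp_rot: [0.702, 0.712, -0.001, -0.003]
contact_force: [0.5, -0.9, 0.4]
grip_width: 0.701
finger_force: 0.0
```

Call:
{"op": "step_arm", "data": {
  "plan": [
    [0.7, [0, 0, 1], 0],
    [0.7, [0, 0, 1], 0.25],
    [0.6, [-0.55, 0.88, 0], 1],
    [0.5, [-0.55, 0.88, 0], 1],
    [0.4, [-0.55, 0.88, 0], 1]
  ]
}}

```text
time: 5.32
position: [0.538, -0.1826, 0.1909]
tcp_rot: [0.522, 0.853, 0.0, -0.0]
contact_force: [1.2, 0.9, -0.9]
grip_width: 0.422
finger_force: 0.0
```

Call:
{"op": "step_arm", "data": {
  "plan": [
    [0.4, [-0.55, 0.88, 0], 1],
    [0.4, [-0.55, 0.88, 0], 1],
    [0.4, [-0.55, 0.88, 0], 1],
    [0.4, [-0.55, 0.88, 0], 1],
    [0.4, [-0.55, 0.88, 0], 1]
  ]
}}

```text
time: 5.95
position: [0.4279, -0.0067, 0.1909]
tcp_rot: [0.199, 0.98, 0.0, -0.0]
contact_force: [0.0, 0.4, -0.2]
grip_width: 0.404
finger_force: 0.0
```

Call:
{"op": "step_arm", "data": {
  "plan": [
    [0.4, [0, 0, 0], 1],
    [0.4, [0, 0, 0], 1],
    [0.4, [0, 0, 0], 1],
    [0.4, [0, 0, 0], 0],
    [0.4, [0, 0, 0], 0]
  ]
}}

```text
time: 6.58
position: [0.4288, -0.0077, 0.1909]
tcp_rot: [-0.005, 1.0, 0.0, -0.0]
contact_force: [0.6, 0.1, 1.3]
grip_width: 0.405
finger_force: 0.0
```

Run:
```python
from h import *
s=read_state();print(s['position'],s['tcp_rot'],s['joints'])
im=camera('scene')
cv2.imwrite('pics/s1.png',cv2.resize(im[90:230,110:310,::-1],None,fx=4,fy=4,interpolation=cv2.INTER_CUBIC))
im,c=snap('wrist','w2.png')
```

```text
[ 0.42880392 -0.00774336  0.19092909] [-4.94338230e-03  9.99987781e-01  2.28402946e-07 -4.10833629e-05] [-7.24077114e-02 -2.85511796e-03  2.28636528e+00 -7.78954710e-06
  8.58164448e-01 -1.65308575e+00]
```

View pics/s1.png

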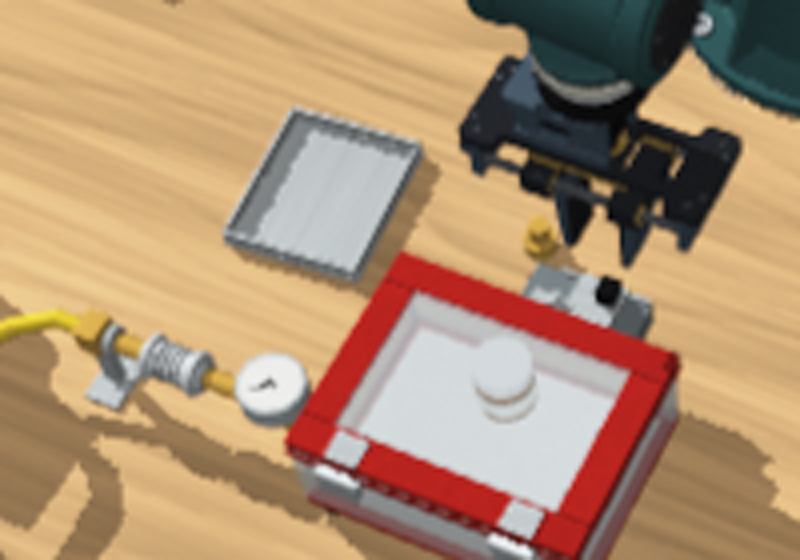

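Call:
{"op": "step_arm", "data": {
  "plan": [
    [0.4, [0, 0.02, -0.6], 0],
    [0.4, [0, 0, -0.6], 0],
    [0.4, [0, 0, -0.5], 0],
    [0.1, [0, 0, 0], 0],
    [0.1, [0, 0, 0], 0]
  ],
  "force": 12
}}

```text
time: 7.3
position: [0.4292, -0.007, 0.1235]
tcp_rot: [-0.006, 1.0, -0.0, 0.0]
contact_force: [-0.1, 0.3, 0.3]
grip_width: 0.209
finger_force: 0.0
```

Call:
{"op": "step_arm", "data": {
  "plan": [
    [0.1, [0, 0, 0], 0],
    [0.1, [0, 0, 0], 0],
    [0.1, [0, 0, 0], 0]
  ]
}}

```text
time: 7.68
position: [0.4294, -0.0071, 0.1235]
tcp_rot: [-0.006, 1.0, -0.0, 0.001]
contact_force: [-1.4, -0.9, 7.1]
grip_width: 0.172
finger_force: 12.0
```

Call:
{"op": "step_arm", "data": {
  "plan": [
    [0.1, [0, 0.12, 0], 0],
    [0.1, [0, 0.12, 0], 0],
    [0.1, [0, 0.1, 0], 0],
    [0.1, [0, 0, 0], 0],
    [0.1, [0, 0, 0], 0]
  ]
}}

```text
time: 8.3
position: [0.4292, 0.0053, 0.1233]
tcp_rot: [-0.007, 1.0, -0.001, 0.0]
contact_force: [-1.2, -24.1, 4.9]
grip_width: 0.198
finger_force: 12.0
```

Call:
{"op": "step_arm", "data": {
  "plan": [
    [0.1, [0, 0, 0], 0],
    [0.1, [0, 0, 0], 0],
    [0.1, [0, 0, 0], 0],
    [0.1, [0, 0, 0], 0],
    [0.1, [0, 0, 0], 0]
  ]
}}

```text
time: 8.93
position: [0.4292, 0.0053, 0.1233]
tcp_rot: [-0.007, 1.0, -0.001, 0.0]
contact_force: [-1.4, -24.4, 3.6]
grip_width: 0.195
finger_force: 12.0
```

Call:
{"op": "step_arm", "data": {
  "plan": [
    [0.1, [0, 0, 0], 0],
    [0.1, [0, 0, 0], 0],
    [0.1, [0, 0, 0], 0],
    [0.1, [0, 0, 0], 0],
    [0.1, [0, 0, 0], 0]
  ]
}}

```text
time: 9.55
position: [0.4291, 0.0052, 0.1233]
tcp_rot: [-0.007, 1.0, -0.001, 0.0]
contact_force: [-1.6, -24.4, 3.6]
grip_width: 0.201
finger_force: 12.0
```

Call:
{"op": "step_arm", "data": {
  "plan": [
    [0.6, [0, 0, 0], 0],
    [0.6, [0, 0, 0], 0],
    [0.6, [0, 0, 0], 0],
    [0.6, [0, 0, 1], 0],
    [0.6, [0, 0, 1], 0]
  ]
}}

```text
time: 10.18
position: [0.4283, 0.0068, 0.2036]
tcp_rot: [-0.006, 1.0, 0.0, -0.001]
contact_force: [0.2, -0.0, 1.4]
grip_width: 0.6
finger_force: 0.0
```

Call:
{"op": "step_arm", "data": {
  "plan": [
    [0.66, [0, 0, 1], 0],
    [0.66, [0, 0, 0.2], 0],
    [0.66, [0, 0, 0], 0]
  ]
}}

```text
time: 10.55
position: [0.4288, 0.0067, 0.2507]
tcp_rot: [-0.006, 1.0, 0.0, 0.0]
contact_force: [0.3, -0.1, 0.3]
grip_width: 0.661
finger_force: 0.0
```

Run:
```python
from h import *
im,c=snap('scene','s2.png')
cv2.imwrite('pics/s2.png',cv2.resize(im[:,:,::-1],(800,600),interpolation=cv2.INTER_CUBIC))
```

```text
(no output)
```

View pics/s2.png

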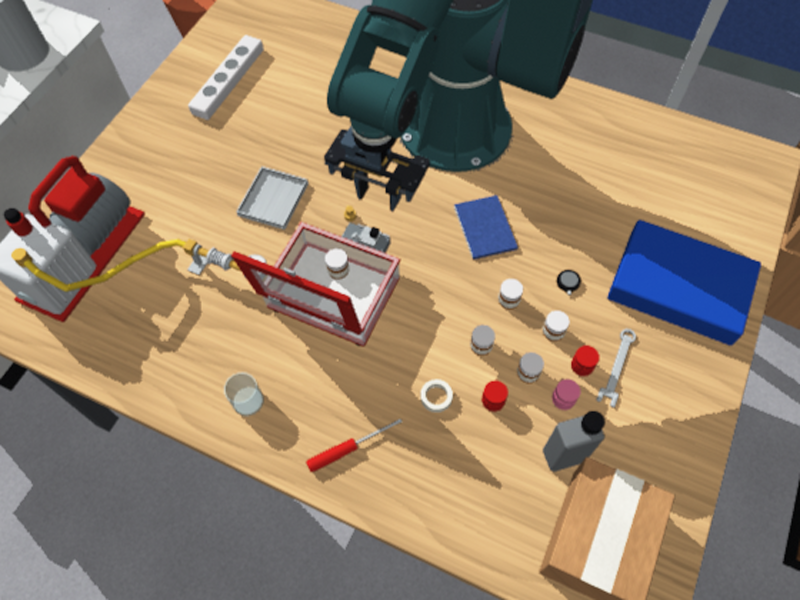

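Run:
```python
from h import *
im=cv2.imread('pics/s2.png')
out=[]
for (u,v) in [(337,260),(511,290),(556,323),(483,336),(531,364)]:
    out.append(cv2.resize(im[v-30:v+30,u-30:u+30],(266,266),interpolation=cv2.INTER_CUBIC))
t=camera('top')[:,:,::-1]; 
t2=cv2.resize(t[185:285,140:240],(266,266),interpolation=cv2.INTER_CUBIC)
cv2.imwrite('pics/mj.png',np.vstack([np.hstack(out[:3]),np.hstack(out[3:]+[t2])]))
```

```text
(no output)
```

View pics/mj.png

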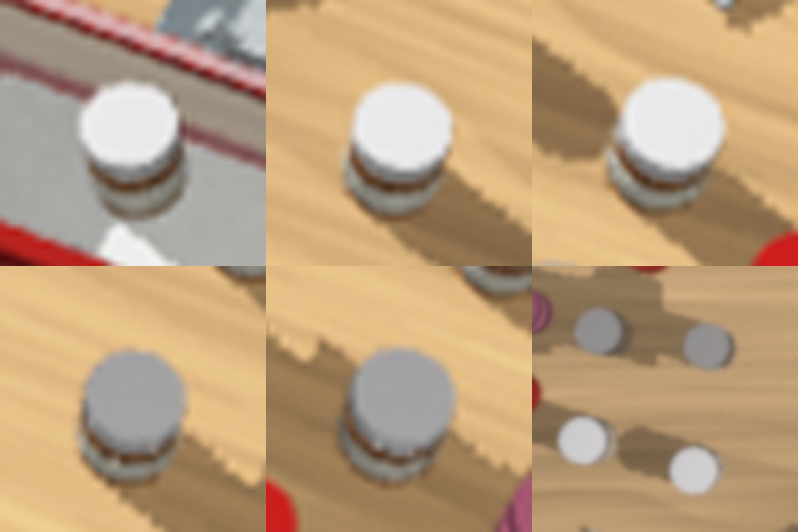

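Run:
```python
from h import *
c=calibration('top');s=calibration('scene')
print('tested',atz(s,335.9*.7,258.7*.7,.074))
for n,q in dict(A=(511.9,288.7),B=(558.3,320.8),C=(483.5,335.8),D=(532.4,363.8)).items(): print(n,atz(s,q[0]*.7,q[1]*.7,.052))
for n,q in dict(D=(164.8,209.4),C=(205.4,214.7),B=(158.8,250.4),A=(200.5,261.7)).items(): print(n,atz(c,*q,.052))
# scene check on tray corner & top red cap
for n,q,z in [('traySE',(239,217),.018),('',(275,228),.018),('',(264,168),.018),('',(308,183),.018)]: print(atz(s,q[0]*.7,q[1]*.7,z))
```

```text
tested [ 0.50537301 -0.0619636   0.074     ]
A [0.40576412 0.29935992 0.052     ]
B [0.43664396 0.411839   0.052     ]
C [0.53186912 0.28590148 0.052     ]
D [0.54833893 0.39637085 0.052     ]
D [0.54259405 0.39090805 0.052     ]
C [0.52674126 0.28176522 0.052     ]
B [0.432995   0.40640346 0.052     ]
A [0.40141933 0.29508425 0.052     ]
[ 0.47017364 -0.33584745  0.018     ]
[ 0.46213737 -0.24571149  0.018     ]
[ 0.323569   -0.35547754  0.018     ]
[ 0.31917568 -0.23859904  0.018     ]
```

Call:
{"op": "step_arm", "data": {
  "plan": [
    [0.72, [0.92, -0.89, 0], 0],
    [0.72, [0.92, -0.89, -0.85], 0],
    [0.72, [0, 0, -1], 0],
    [0.72, [0, 0, -1], 0],
    [0.72, [0, 0, -1], 0]
  ],
  "force": 15
}}

```text
time: 11.28
position: [0.5014, -0.0645, 0.0942]
tcp_rot: [-0.006, 1.0, 0.0, -0.001]
contact_force: [1.4, -0.5, 0.2]
grip_width: 0.719
finger_force: 0.0
```

Call:
{"op": "step_arm", "data": {
  "plan": [
    [0.72, [0, 0, -1], 0],
    [0.3, [0, 0, 0], 0],
    [0.3, [0, 0, 0], 0],
    [0.3, [0, 0, 0], 0],
    [0.3, [0, 0, 0], 0]
  ]
}}

```text
time: 11.9
position: [0.5031, -0.0647, 0.058]
tcp_rot: [-0.006, 1.0, -0.0, 0.001]
contact_force: [0.1, 0.5, 0.1]
grip_width: 0.51
finger_force: 15.0
```

Call:
{"op": "step_arm", "data": {
  "plan": [
    [0.3, [0, 0, 0.75], 0],
    [0.3, [0, 0, 1], 0],
    [0.3, [0, 0, 1], 0],
    [0.3, [0, 0, 1], 0],
    [0.3, [-0.5, -0.98, 0], 0]
  ]
}}

```text
time: 12.52
position: [0.4848, -0.1036, 0.2108]
tcp_rot: [-0.008, 1.0, -0.001, 0.003]
contact_force: [-0.2, -0.9, -2.3]
grip_width: 0.51
finger_force: 15.0
```

Call:
{"op": "step_arm", "data": {
  "plan": [
    [0.3, [-0.5, -0.98, 0], 0],
    [0.3, [-0.5, -0.98, 0], 0],
    [0.3, [-0.5, -0.98, 0], 0],
    [0.3, [-0.5, -0.98, 0], 0],
    [0.3, [-0.5, -0.98, 0], 0]
  ]
}}

```text
time: 13.15
position: [0.3817, -0.301, 0.2077]
tcp_rot: [-0.006, 1.0, -0.0, 0.0]
contact_force: [0.5, -0.7, -0.4]
grip_width: 0.513
finger_force: 15.0
```

Call:
{"op": "step_arm", "data": {
  "plan": [
    [0.3, [0, 0, -1], 0],
    [0.3, [0, 0, -1], 0],
    [0.3, [0, 0, -1], 0],
    [0.3, [0, 0, -0.8], 0],
    [0.3, [0, 0, 0], 0]
  ]
}}

```text
time: 13.78
position: [0.3815, -0.299, 0.0538]
tcp_rot: [-0.006, 1.0, 0.001, -0.001]
contact_force: [-0.2, 0.6, -0.2]
grip_width: 0.515
finger_force: 15.0
```

Call:
{"op": "step_arm", "data": {
  "plan": [
    [0.3, [0, 0, -0.2], 0],
    [0.3, [0, 0, -0.13], 0],
    [0.7, [0, 0, 0], 0],
    [0.7, [0, 0, 0], 0],
    [0.7, [0, 0, 0.1], 0]
  ]
}}

```text
time: 14.4
position: [0.3825, -0.2998, 0.046]
tcp_rot: [-0.006, 1.0, -0.0, -0.0]
contact_force: [0.7, 0.4, -0.2]
grip_width: 0.696
finger_force: 0.0
```

Call:
{"op": "step_arm", "data": {
  "plan": [
    [0.7, [0, 0, 0.9], 0],
    [0.7, [0, 0, 1], 0],
    [0.7, [0, 0, 1], 0],
    [0.7, [0, 0, 1], 0],
    [0.7, [0.31, 0.99, 0], 0]
  ]
}}

```text
time: 15.02
position: [0.3963, -0.262, 0.2053]
tcp_rot: [-0.005, 1.0, -0.002, 0.002]
contact_force: [0.2, -0.8, -0.0]
grip_width: 0.701
finger_force: 0.0
```

Call:
{"op": "step_arm", "data": {
  "plan": [
    [0.7, [0.31, 0.99, 0], 0],
    [0.7, [0.31, 0.99, 0], 0],
    [0.7, [0.31, 0.99, 0], 0],
    [0.7, [0.31, 0.99, 0], 0],
    [0.7, [0.31, 0.99, 0], 0]
  ]
}}

```text
time: 15.65
position: [0.4572, -0.0609, 0.2023]
tcp_rot: [-0.006, 1.0, -0.0, 0.0]
contact_force: [0.6, -1.1, 0.6]
grip_width: 0.7
finger_force: 0.0
```

Call:
{"op": "step_arm", "data": {
  "plan": [
    [0.7, [0.31, 0.99, 0], 0],
    [0.7, [-0.2, 0.99, 0], 0],
    [0.7, [-0.2, 0.99, 0], 0],
    [0.7, [-0.2, 0.99, 0], 0],
    [0.7, [-0.2, 0.99, 0], 0]
  ]
}}

```text
time: 16.27
position: [0.4369, 0.1371, 0.2022]
tcp_rot: [-0.006, 1.0, 0.0, 0.0]
contact_force: [0.3, 0.4, 0.1]
grip_width: 0.693
finger_force: 0.0
```

Run:
```python
from h import *
s=read_state();print(s['position'])
c=calibration('scene'); im=camera('scene'); t=camera('top'); ct=calibration('top')
cv2.imwrite('pics/s3.png',np.hstack([cv2.resize(im[100:240,150:290,::-1],(400,400)),cv2.resize(t[170:310,120:260,::-1],(400,400))]))
print(proj(c,[.3815,-.299,.056]),[proj(ct,p) for p in [(.4035,.297,.052),(.435,.409,.052),(.529,.284,.052),(.5455,.3935,.052)]])
```

```text
[0.43688882 0.13705382 0.20222265]
[188.70221186 128.66160699] [array([199.7802135 , 260.92495916]), array([157.8323066 , 249.66019871]), array([204.56638197, 213.87296224]), array([163.84160543, 208.33668359])]
```

View pics/s3.png

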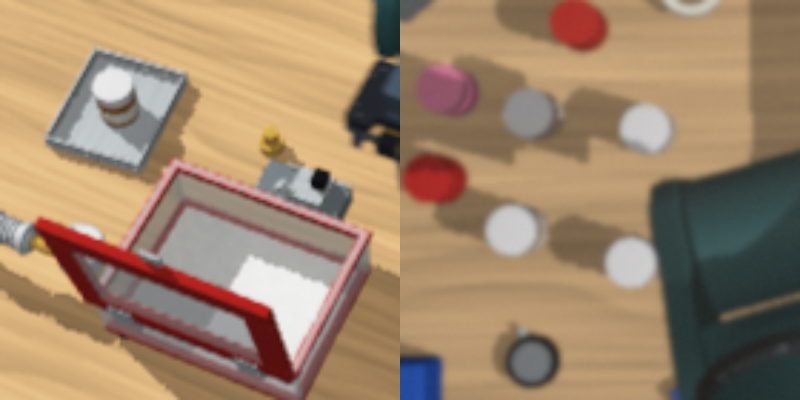

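Call:
{"op": "step_arm", "data": {
  "plan": [
    [0.7, [-0.21, 1, 0], 0],
    [0.7, [-0.21, 1, 0], 0],
    [0.7, [-0.21, 1, 0], 0],
    [0.7, [-0.21, 1, 0], 0],
    [0.7, [0, 0, -0.8], 0]
  ]
}}

```text
time: 17.0
position: [0.4049, 0.2982, 0.1715]
tcp_rot: [-0.008, 1.0, 0.001, 0.002]
contact_force: [0.5, -0.2, -1.0]
grip_width: 0.702
finger_force: 0.0
```

Call:
{"op": "step_arm", "data": {
  "plan": [
    [0.7, [0, 0, -1], 0],
    [0.7, [0, 0, -1], 0],
    [0.7, [0, 0, -0.9], 0],
    [0.7, [0, 0, -0.45], 0],
    [0.3, [0, 0, 0], 0]
  ]
}}

```text
time: 17.62
position: [0.4035, 0.2953, 0.0353]
tcp_rot: [-0.006, 1.0, -0.0, -0.001]
contact_force: [0.7, -0.0, 1.1]
grip_width: 0.621
finger_force: 0.0
```

Call:
{"op": "step_arm", "data": {
  "plan": [
    [0.3, [0, 0, 0], 0],
    [0.3, [0, 0, 0], 0],
    [0.3, [0, 0, 0], 0]
  ]
}}

```text
time: 18.0
position: [0.4043, 0.2962, 0.0368]
tcp_rot: [-0.007, 1.0, 0.0, 0.001]
contact_force: [-0.7, -2.3, 9.5]
grip_width: 0.508
finger_force: 15.0
```

Call:
{"op": "step_arm", "data": {
  "plan": [
    [0.3, [0, 0, 0.5], 0],
    [0.3, [0, 0, 1], 0],
    [0.3, [0, 0, 1], 0],
    [0.3, [0, 0, 1], 0],
    [0.3, [0.2, -0.5, 0.6], 0]
  ]
}}

```text
time: 18.62
position: [0.4121, 0.2765, 0.2023]
tcp_rot: [-0.007, 1.0, 0.001, 0.001]
contact_force: [0.4, 0.3, -1.1]
grip_width: 0.512
finger_force: 15.0
```

Call:
{"op": "step_arm", "data": {
  "plan": [
    [0.3, [0.44, -1, 0], 0],
    [0.3, [0.44, -1, 0], 0],
    [0.3, [0.44, -1, 0], 0],
    [0.3, [0.44, -1, 0], 0],
    [0.3, [0.44, -1, 0], 0]
  ]
}}

```text
time: 19.25
position: [0.5001, 0.0744, 0.2004]
tcp_rot: [-0.006, 1.0, 0.0, 0.001]
contact_force: [-0.2, -0.1, -0.6]
grip_width: 0.512
finger_force: 15.0
```

Call:
{"op": "step_arm", "data": {
  "plan": [
    [0.3, [0.44, -1, 0], 0],
    [0.3, [0.44, -1, 0], 0],
    [0.3, [0.44, -1, 0], 0],
    [0.3, [0.44, -1, 0], 0],
    [0.3, [0.16, -0.45, 0], 0]
  ]
}}

```text
time: 19.88
position: [0.5771, -0.1039, 0.2002]
tcp_rot: [-0.006, 1.0, -0.0, 0.0]
contact_force: [-0.6, 0.6, -1.1]
grip_width: 0.512
finger_force: 15.0
```

Call:
{"op": "step_arm", "data": {
  "plan": [
    [0.3, [0, 0, -0.7], 0],
    [0.3, [0, 0, -1], 0],
    [0.3, [0, 0, -1], 0],
    [0.3, [0, 0, 0], 0],
    [0.3, [0, 0, 0], 0]
  ]
}}

```text
time: 20.5
position: [0.5772, -0.1021, 0.0932]
tcp_rot: [-0.007, 1.0, -0.0, 0.001]
contact_force: [-0.1, -0.4, -0.4]
grip_width: 0.513
finger_force: 15.0
```

Call:
{"op": "step_arm", "data": {
  "plan": [
    [0.3, [0, 0, -0.6], 0],
    [0.3, [0, 0, -0.25], 0],
    [0.7, [0, 0, 0], 0],
    [0.7, [0, 0, 0], 0],
    [0.7, [0, 0, 0.1], 0]
  ]
}}

```text
time: 21.12
position: [0.5767, -0.1022, 0.0624]
tcp_rot: [-0.006, 1.0, -0.0, 0.0]
contact_force: [-0.0, 0.1, -0.1]
grip_width: 0.701
finger_force: 0.0
```

Call:
{"op": "step_arm", "data": {
  "plan": [
    [0.7, [0, 0, 0.5], 0],
    [0.7, [0, 0, 1], 0],
    [0.7, [0, 0, 1], 0],
    [0.7, [0, 0, 1], 0],
    [0.7, [-0.12, 0.96, 0], 0]
  ]
}}

```text
time: 21.75
position: [0.5739, -0.0649, 0.2068]
tcp_rot: [-0.005, 1.0, -0.001, 0.003]
contact_force: [0.2, -0.2, 0.4]
grip_width: 0.7
finger_force: 0.0
```

Call:
{"op": "step_arm", "data": {
  "plan": [
    [0.7, [-0.12, 0.96, 0], 0],
    [0.7, [-0.12, 0.96, 0], 0],
    [0.7, [-0.12, 0.96, 0], 0],
    [0.7, [0, 0, 0], 0]
  ]
}}

```text
time: 22.25
position: [0.5571, 0.0532, 0.2032]
tcp_rot: [-0.008, 1.0, 0.0, 0.001]
contact_force: [0.6, -0.4, -0.1]
grip_width: 0.697
finger_force: 0.0
```

```bash
cat >> h.py <<'E'
def jars():
    "caps left of chamber, world xy from top picture (bias-corrected to scene mean)"
    c=calibration('top'); im=camera('top'); hsv=cv2.cvtColor(im,cv2.COLOR_RGB2HSV)
    m=((hsv[...,1]<35)&(hsv[...,2]>110)).astype(np.uint8); m=cv2.morphologyEx(m,cv2.MORPH_OPEN,np.ones((5,5)))
    m[:170]=0;m[310:]=0;m[:,:130]=0;m[:,260:]=0
    n,l,st,ce=cv2.connectedComponentsWithStats(m)
    for i in range(1,n):
        if 80<st[i,4]<400: print('cap',np.round(atz(c,*ce[i],.052)[:2]+[.0025,.0025],4),st[i,4])
E
python3 - <<'E'
from h import *
s=read_state();print(s['position']); jars()
E
```

```text
[0.55710405 0.05323396 0.2032274 ]
cap [0.5457 0.3928] 255
cap [0.5288 0.2839] 245
cap [0.4365 0.4084] 265
cap [0.3137 0.3903] 121
```

Call:
{"op": "step_arm", "data": {
  "plan": [
    [0.7, [-0.12, 0.96, 0], 0],
    [0.7, [-0.12, 0.96, 0], 0],
    [0.7, [-0.12, 0.96, 0], 0],
    [0.7, [-0.12, 0.96, 0], 0],
    [0.7, [-0.12, 0.96, 0], 0]
  ]
}}

```text
time: 22.92
position: [0.5337, 0.2437, 0.2027]
tcp_rot: [-0.006, 1.0, 0.0, 0.0]
contact_force: [-0.3, -0.6, 0.4]
grip_width: 0.701
finger_force: 0.0
```

Call:
{"op": "step_arm", "data": {
  "plan": [
    [0.7, [-0.12, 0.96, 0], 0],
    [0.7, [0, 0, -1], 0],
    [0.7, [0, 0, -1], 0],
    [0.7, [0, 0, -1], 0],
    [0.7, [0, 0, -0.8], 0]
  ]
}}

```text
time: 23.55
position: [0.529, 0.2808, 0.049]
tcp_rot: [-0.006, 1.0, -0.0, -0.0]
contact_force: [0.9, 0.1, 1.0]
grip_width: 0.699
finger_force: 0.0
```

Call:
{"op": "step_arm", "data": {
  "plan": [
    [0.7, [0, 0, -0.38], 0],
    [0.3, [0, 0, 0], 0],
    [0.3, [0, 0, 0], 0],
    [0.3, [0, 0, 0], 0],
    [0.3, [0, 0, 0], 0]
  ]
}}

```text
time: 24.18
position: [0.5293, 0.2821, 0.0358]
tcp_rot: [-0.007, 1.0, 0.0, 0.001]
contact_force: [-0.3, -2.3, 7.7]
grip_width: 0.514
finger_force: 15.0
```

Call:
{"op": "step_arm", "data": {
  "plan": [
    [0.3, [0, 0, 0.6], 0],
    [0.3, [0, 0, 1], 0],
    [0.3, [0, 0, 1], 0],
    [0.3, [0, 0, 1], 0],
    [0.3, [0.15, -0.88, 0.5], 0]
  ]
}}

```text
time: 24.8
position: [0.5352, 0.2478, 0.2016]
tcp_rot: [-0.008, 1.0, 0.001, 0.002]
contact_force: [0.0, 0.0, -1.9]
grip_width: 0.513
finger_force: 15.0
```

Call:
{"op": "step_arm", "data": {
  "plan": [
    [0.3, [0.15, -0.89, 0], 0],
    [0.3, [0.15, -0.89, 0], 0],
    [0.3, [0.15, -0.89, 0], 0],
    [0.3, [0.15, -0.89, 0], 0],
    [0.3, [0.15, -0.89, 0], 0]
  ]
}}

```text
time: 25.42
position: [0.5646, 0.0675, 0.1992]
tcp_rot: [-0.007, 1.0, 0.0, 0.0]
contact_force: [0.7, 1.2, -1.9]
grip_width: 0.517
finger_force: 15.0
```

Call:
{"op": "step_arm", "data": {
  "plan": [
    [0.3, [0.15, -0.89, 0], 0],
    [0.3, [0.15, -0.89, 0], 0],
    [0.3, [0, 0, 0], 0],
    [0.3, [0, 0, -0.7], 0],
    [0.3, [0, 0, -1], 0]
  ]
}}

```text
time: 26.05
position: [0.5773, -0.002, 0.1311]
tcp_rot: [-0.007, 1.0, -0.0, 0.001]
contact_force: [0.7, -0.7, -0.8]
grip_width: 0.51
finger_force: 15.0
```

Call:
{"op": "step_arm", "data": {
  "plan": [
    [0.3, [0, 0, -1], 0],
    [0.3, [0, 0, -0.6], 0],
    [0.3, [0, 0, 0], 0]
  ]
}}

```text
time: 26.42
position: [0.5753, -0.0019, 0.0654]
tcp_rot: [-0.007, 1.0, 0.0, -0.001]
contact_force: [0.0, 0.2, -1.2]
grip_width: 0.513
finger_force: 15.0
```

Call:
{"op": "step_arm", "data": {
  "plan": [
    [0.3, [0, 0, -0.17], 0],
    [0.3, [0, 0, 0], 0],
    [0.7, [0, 0, 0], 0],
    [0.7, [0, 0, 0], 0],
    [0.7, [0, 0, 0.1], 0]
  ]
}}

```text
time: 27.05
position: [0.5765, -0.0026, 0.0639]
tcp_rot: [-0.006, 1.0, 0.0, -0.0]
contact_force: [-0.3, 0.1, -0.2]
grip_width: 0.702
finger_force: 0.0
```

Call:
{"op": "step_arm", "data": {
  "plan": [
    [0.7, [0, 0, 0.5], 0],
    [0.7, [0, 0, 1], 0],
    [0.7, [0, 0, 1], 0],
    [0.7, [0, 0, 1], 0],
    [0.7, [-0.08, 0.98, 0], 0]
  ]
}}

```text
time: 27.68
position: [0.5754, 0.0358, 0.2087]
tcp_rot: [-0.005, 1.0, -0.0, 0.003]
contact_force: [1.4, 0.7, 0.2]
grip_width: 0.701
finger_force: 0.0
```

Call:
{"op": "step_arm", "data": {
  "plan": [
    [0.64, [-0.08, 0.98, 0], 0],
    [0.64, [-0.08, 0.98, 0], 0],
    [0.64, [-0.08, 0.98, 0], 0],
    [0.64, [0, 0, 0], 0]
  ]
}}

```text
time: 28.18
position: [0.5636, 0.1561, 0.2052]
tcp_rot: [-0.008, 1.0, 0.0, 0.001]
contact_force: [0.3, 0.1, 0.4]
grip_width: 0.64
finger_force: 0.0
```

Run:
```python
from h import *
s=read_state();print(s['position']); jars()
im=camera('scene'); t=camera('top')
cv2.imwrite('pics/s4.png',np.hstack([cv2.resize(im[140:250,170:280,::-1],(400,400)),cv2.resize(t[170:310,110:250,::-1],(400,400))]))
```

```text
[0.56358036 0.15613565 0.2051805 ]
cap [0.5456 0.3929] 256
cap [0.4365 0.4085] 264
cap [0.3137 0.3903] 121
```

View pics/s4.png

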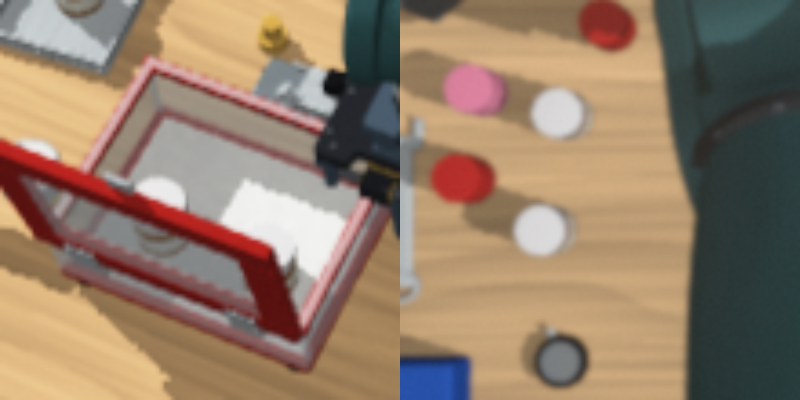

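Call:
{"op": "step_arm", "data": {
  "plan": [
    [0.64, [-0.08, 0.98, 0], 0],
    [0.64, [-0.08, 0.98, 0], 0],
    [0.64, [-0.08, 0.98, 0], 0],
    [0.64, [-0.08, 0.98, 0], 0],
    [0.64, [-0.08, 0.98, 0], 0]
  ]
}}

```text
time: 28.95
position: [0.5481, 0.3503, 0.2042]
tcp_rot: [-0.006, 1.0, -0.0, 0.0]
contact_force: [0.7, -0.7, -0.5]
grip_width: 0.641
finger_force: 0.0
```

Call:
{"op": "step_arm", "data": {
  "plan": [
    [0.64, [-0.05, 0.98, 0], 0],
    [0.64, [0, 0, 0], 0],
    [0.64, [0, 0, -1], 0],
    [0.64, [0, 0, -1], 0],
    [0.64, [0, 0, -1], 0]
  ]
}}

```text
time: 29.58
position: [0.5463, 0.3878, 0.083]
tcp_rot: [-0.006, 1.0, -0.0, 0.0]
contact_force: [-1.1, 0.2, 0.4]
grip_width: 0.639
finger_force: 0.0
```

Call:
{"op": "step_arm", "data": {
  "plan": [
    [0.64, [0, 0, -0.8], 0],
    [0.64, [0, 0, -0.43], 0],
    [0.3, [0, 0, 0], 0],
    [0.3, [0, 0, 0], 0],
    [0.3, [0, 0, 0], 0]
  ]
}}

```text
time: 30.2
position: [0.5463, 0.3897, 0.0358]
tcp_rot: [-0.006, 1.0, 0.0, 0.001]
contact_force: [-0.1, 0.4, -1.3]
grip_width: 0.511
finger_force: 15.0
```

Call:
{"op": "step_arm", "data": {
  "plan": [
    [0.3, [0, 0, 0.6], 0],
    [0.3, [0, 0, 1], 0],
    [0.3, [0, 0, 1], 0],
    [0.3, [0, 0, 1], 0],
    [0.3, [-0.08, -0.94, 0.5], 0]
  ]
}}

```text
time: 30.82
position: [0.5435, 0.3534, 0.2033]
tcp_rot: [-0.007, 1.0, 0.001, 0.002]
contact_force: [0.2, 0.7, -1.8]
grip_width: 0.513
finger_force: 15.0
```

Call:
{"op": "step_arm", "data": {
  "plan": [
    [0.3, [-0.08, -0.95, 0], 0],
    [0.3, [-0.08, -0.95, 0], 0],
    [0.3, [-0.08, -0.95, 0], 0],
    [0.3, [-0.08, -0.95, 0], 0],
    [0.3, [-0.08, -0.95, 0], 0]
  ]
}}

```text
time: 31.45
position: [0.5265, 0.1608, 0.2005]
tcp_rot: [-0.007, 1.0, 0.0, 0.001]
contact_force: [-0.0, 0.1, -1.2]
grip_width: 0.512
finger_force: 15.0
```

Call:
{"op": "step_arm", "data": {
  "plan": [
    [0.3, [-0.08, -0.95, 0], 0],
    [0.3, [-0.08, -0.95, 0], 0],
    [0.3, [-0.08, -0.95, 0], 0],
    [0.3, [-0.08, -0.95, 0], 0],
    [0.3, [-0.08, -0.95, 0], 0]
  ]
}}

```text
time: 32.08
position: [0.5105, -0.0294, 0.2004]
tcp_rot: [-0.007, 1.0, -0.0, 0.001]
contact_force: [0.3, 0.0, -0.8]
grip_width: 0.509
finger_force: 15.0
```

Call:
{"op": "step_arm", "data": {
  "plan": [
    [0.3, [-0.06, -0.95, 0], 0],
    [0.3, [0, -0.95, 0], 0],
    [0.3, [0, 0, 0], 0],
    [0.3, [0, 0, -1], 0],
    [0.3, [0, 0, -1], 0]
  ]
}}

```text
time: 32.7
position: [0.5088, -0.1037, 0.1193]
tcp_rot: [-0.007, 1.0, -0.0, 0.001]
contact_force: [1.2, -0.7, -1.9]
grip_width: 0.51
finger_force: 15.0
```

Call:
{"op": "step_arm", "data": {
  "plan": [
    [0.3, [0, 0, -0.7], 0],
    [0.3, [0, 0, -0.5], 0],
    [0.3, [0, 0, 0], 0]
  ]
}}

```text
time: 33.08
position: [0.5076, -0.1034, 0.0704]
tcp_rot: [-0.007, 1.0, 0.0, -0.001]
contact_force: [0.1, 0.6, -0.6]
grip_width: 0.51
finger_force: 15.0
```

Call:
{"op": "step_arm", "data": {
  "plan": [
    [0.3, [0, 0, -0.2], 0],
    [0.3, [0, 0, -0.1], 0],
    [0.7, [0, 0, 0], 0],
    [0.7, [0, 0, 0], 0],
    [0.7, [0, 0, 0.1], 0]
  ]
}}

```text
time: 33.7
position: [0.5081, -0.1042, 0.0627]
tcp_rot: [-0.006, 1.0, 0.0, -0.0]
contact_force: [0.5, -0.2, -0.4]
grip_width: 0.696
finger_force: 0.0
```

Call:
{"op": "step_arm", "data": {
  "plan": [
    [0.7, [0, 0, 0.5], 0],
    [0.7, [0, 0, 1], 0],
    [0.7, [0, 0, 1], 0],
    [0.7, [0, 0, 1], 0],
    [0.7, [-0.14, 0.98, 0], 0]
  ]
}}

```text
time: 34.33
position: [0.5046, -0.066, 0.2062]
tcp_rot: [-0.005, 1.0, -0.001, 0.003]
contact_force: [0.1, 0.8, -0.5]
grip_width: 0.699
finger_force: 0.0
```

Call:
{"op": "step_arm", "data": {
  "plan": [
    [0.7, [-0.14, 0.98, 0], 0],
    [0.7, [-0.14, 0.98, 0], 0],
    [0.7, [-0.14, 0.98, 0], 0],
    [0.7, [-0.14, 0.98, 0], 0],
    [0.7, [-0.14, 0.98, 0], 0]
  ]
}}

```text
time: 34.95
position: [0.4743, 0.1322, 0.2031]
tcp_rot: [-0.006, 1.0, 0.0, 0.0]
contact_force: [0.8, -0.2, -0.0]
grip_width: 0.7
finger_force: 0.0
```

Run:
```python
from h import *
s=read_state();print(s['position']); jars()
```

```text
[0.47425456 0.13223968 0.20306013]
cap [0.4365 0.4085] 264
cap [0.3144 0.3898] 105
```

Call:
{"op": "step_arm", "data": {
  "plan": [
    [0.7, [-0.14, 0.98, 0], 0],
    [0.7, [-0.14, 0.98, 0], 0],
    [0.7, [-0.14, 0.98, 0], 0],
    [0.7, [-0.14, 0.98, 0], 0],
    [0.7, [-0.14, 0.98, 0], 0]
  ]
}}

```text
time: 35.62
position: [0.4462, 0.3283, 0.203]
tcp_rot: [-0.006, 1.0, 0.0, 0.0]
contact_force: [0.2, -0.4, -0.2]
grip_width: 0.7
finger_force: 0.0
```

Call:
{"op": "step_arm", "data": {
  "plan": [
    [0.7, [-0.14, 0.98, 0], 0],
    [0.7, [-0.11, 0.98, 0], 0],
    [0.7, [0, 0, -1], 0],
    [0.7, [0, 0, -1], 0],
    [0.7, [0, 0, -1], 0]
  ]
}}

```text
time: 36.25
position: [0.4365, 0.4055, 0.0818]
tcp_rot: [-0.007, 1.0, 0.0, 0.0]
contact_force: [-0.1, 1.0, 0.7]
grip_width: 0.699
finger_force: 0.0
```

Call:
{"op": "step_arm", "data": {
  "plan": [
    [0.7, [0, 0, -0.75], 0],
    [0.7, [0, 0, -0.43], 0],
    [0.3, [0, 0, 0], 0],
    [0.3, [0, 0, 0], 0],
    [0.3, [0, 0, 0], 0]
  ]
}}

```text
time: 36.88
position: [0.437, 0.4059, 0.0365]
tcp_rot: [-0.006, 1.0, 0.001, 0.001]
contact_force: [-0.1, 1.1, 2.0]
grip_width: 0.512
finger_force: 15.0
```

Call:
{"op": "step_arm", "data": {
  "plan": [
    [0.3, [0, 0, 0.6], 0],
    [0.3, [0, 0, 1], 0],
    [0.3, [0, 0, 1], 0],
    [0.3, [0, 0, 1], 0],
    [0.3, [0.16, -0.92, 0.5], 0]
  ]
}}

```text
time: 37.5
position: [0.4436, 0.37, 0.2025]
tcp_rot: [-0.007, 1.0, 0.001, 0.002]
contact_force: [0.5, -0.4, -1.0]
grip_width: 0.511
finger_force: 15.0
```

Call:
{"op": "step_arm", "data": {
  "plan": [
    [0.3, [0.16, -0.92, 0], 0],
    [0.3, [0.16, -0.92, 0], 0],
    [0.3, [0.16, -0.92, 0], 0],
    [0.3, [0.16, -0.92, 0], 0],
    [0.3, [0.16, -0.92, 0], 0]
  ]
}}

```text
time: 38.12
position: [0.475, 0.1835, 0.2001]
tcp_rot: [-0.007, 1.0, 0.0, 0.001]
contact_force: [0.3, 0.6, -1.1]
grip_width: 0.512
finger_force: 15.0
```

Call:
{"op": "step_arm", "data": {
  "plan": [
    [0.3, [0.16, -0.92, 0], 0],
    [0.3, [0.16, -0.92, 0], 0],
    [0.3, [0.16, -0.92, 0], 0],
    [0.3, [0.16, -0.92, 0], 0],
    [0.3, [0.16, -0.92, 0], 0]
  ]
}}

```text
time: 38.75
position: [0.5071, -0.0006, 0.2001]
tcp_rot: [-0.006, 1.0, -0.0, 0.001]
contact_force: [-0.5, -0.6, -0.6]
grip_width: 0.508
finger_force: 15.0
```

Call:
{"op": "step_arm", "data": {
  "plan": [
    [0.3, [0, 0, 0], 0],
    [0.3, [0, 0, -1], 0],
    [0.3, [0, 0, -1], 0],
    [0.3, [0, 0, -0.7], 0],
    [0.3, [0, 0, -0.5], 0]
  ]
}}

```text
time: 39.38
position: [0.5064, 0.0014, 0.0705]
tcp_rot: [-0.007, 1.0, 0.0, -0.0]
contact_force: [1.3, -1.0, -0.7]
grip_width: 0.51
finger_force: 15.0
```

Call:
{"op": "step_arm", "data": {
  "plan": [
    [0.3, [0, 0, 0], 0]
  ]
}}

```text
time: 39.5
position: [0.506, 0.0012, 0.0706]
tcp_rot: [-0.007, 1.0, 0.0, -0.001]
contact_force: [0.1, -0.3, -1.0]
grip_width: 0.511
finger_force: 15.0
```

Call:
{"op": "step_arm", "data": {
  "plan": [
    [0.3, [0, 0, -0.2], 0],
    [0.3, [0, 0, -0.1], 0],
    [0.7, [0, 0, 0], 0],
    [0.7, [0, 0, 0], 0],
    [0.7, [0, 0, 0.1], 0]
  ]
}}

```text
time: 40.12
position: [0.5069, 0.0006, 0.0636]
tcp_rot: [-0.006, 1.0, -0.0, -0.0]
contact_force: [-0.5, 0.6, -0.3]
grip_width: 0.698
finger_force: 0.0
```

Call:
{"op": "step_arm", "data": {
  "plan": [
    [0.7, [0, 0, 0.5], 0],
    [0.7, [0, 0, 1], 0],
    [0.7, [0, 0, 1], 0],
    [0.7, [0, 0, 1], 0],
    [0.7, [0, 0, 1], 0]
  ]
}}

```text
time: 40.75
position: [0.5067, 0.0006, 0.2452]
tcp_rot: [-0.006, 1.0, -0.0, 0.0]
contact_force: [0.3, 0.1, 0.1]
grip_width: 0.701
finger_force: 0.0
```

Call:
{"op": "step_arm", "data": {
  "plan": [
    [0, [0, 0, 1], 0],
    [0, [0, 0, 1], 0],
    [0, [0, 0, 0.5], 0],
    [0, [0, -0.6, 0], 0],
    [0, [0, -0.7, 0], 0]
  ]
}}

```text
time: 41.38
position: [0.5068, -0.0518, 0.3441]
tcp_rot: [-0.007, 1.0, -0.0, 0.001]
contact_force: [-0.9, -0.1, -1.3]
grip_width: 0.183
finger_force: 0.0
```

Run:
```python
from h import *
s=read_state();print(s['position'])
im=camera('scene'); t=camera('top')
cv2.imwrite('pics/s5.png',np.hstack([cv2.resize(im[100:250,150:300,::-1],(400,400)),cv2.resize(t[130:310,270:450,::-1],(400,400))]))
th=np.array([1.7,1.5,1.3,1.1,.9,.7,.5,.35,.2,.1,.05,0]); r=np.interp(th,[0,1.7],[.166,.15])
X=.6386-r*np.cos(th)+.012*np.sin(th)+.016; Z=.094+r*np.sin(th)+.012*np.cos(th)+.017
print(np.round(np.c_[th,r,X,Z],3))
print(np.round(np.diff(np.c_[X,Z],axis=0)/.04,2))
```

```text
[ 0.50678763 -0.05176847  0.34410143]
[[1.7   0.15  0.686 0.258]
 [1.5   0.152 0.656 0.263]
 [1.3   0.154 0.625 0.262]
 [1.1   0.156 0.595 0.255]
 [0.9   0.158 0.566 0.242]
 [0.7   0.159 0.54  0.223]
 [0.5   0.161 0.519 0.199]
 [0.35  0.163 0.506 0.178]
 [0.2   0.164 0.496 0.155]
 [0.1   0.165 0.492 0.139]
 [0.05  0.166 0.49  0.131]
 [0.    0.166 0.489 0.123]]
[[-0.75  0.13]
 [-0.77 -0.02]
 [-0.76 -0.18]
 [-0.72 -0.33]
 [-0.64 -0.47]
 [-0.54 -0.6 ]
 [-0.32 -0.52]
 [-0.24 -0.57]
 [-0.11 -0.4 ]
 [-0.04 -0.2 ]
 [-0.03 -0.21]]
```

View pics/s5.png

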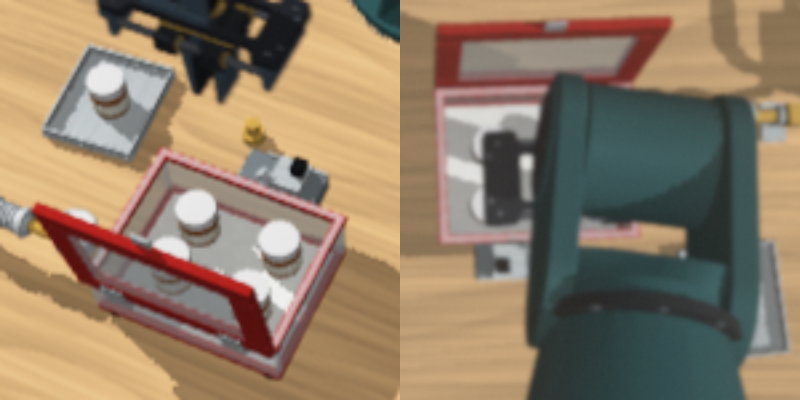

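Call:
{"op": "step_arm", "data": {
  "plan": [
    [0, [0.95, 0, 0], 0],
    [0, [0.95, 0, 0], 0],
    [0, [0.95, 0, 0], 0],
    [0, [0.95, 0, 0], 0],
    [0, [0.95, 0, 0], 0]
  ]
}}

```text
time: 42.1
position: [0.698, -0.0508, 0.3435]
tcp_rot: [-0.006, 1.0, 0.0, -0.0]
contact_force: [-0.4, 0.6, 0.5]
grip_width: 0.005
finger_force: 0.0
```

Call:
{"op": "step_arm", "data": {
  "plan": [
    [0, [0.95, 0, 0], 0],
    [0, [0, 0, 0], 0],
    [0, [0, 0, -1], 0],
    [0, [0, 0, -1], 0],
    [0, [0, 0, -0.1], 0]
  ]
}}

```text
time: 42.72
position: [0.7328, -0.0509, 0.2568]
tcp_rot: [-0.006, 1.0, 0.0, -0.002]
contact_force: [-0.7, 1.3, 0.9]
grip_width: 0.005
finger_force: 0.0
```

Call:
{"op": "step_arm", "data": {
  "plan": [
    [0, [-0.4, 0, 0], 0],
    [0, [-0.4, 0, 0], 0],
    [0, [-0.4, 0, 0], 0],
    [0, [-0.4, 0, 0.05], 0],
    [0, [-0.4, 0, 0.05], 0]
  ]
}}

```text
time: 43.35
position: [0.6539, -0.0514, 0.2638]
tcp_rot: [-0.006, 1.0, -0.0, 0.0]
contact_force: [1.6, -0.0, -0.7]
grip_width: 0.008
finger_force: 0.9
```

Run:
```python
from h import *
s=read_state();print(s['position'],s['contact_force'],s['grip_width'])
im=camera('scene')
cv2.imwrite('pics/s6.png',cv2.resize(im[40:280,60:360,::-1],(700,560)))
```

```text
[ 0.65387822 -0.05142139  0.26379179] [ 1.56991521e+00 -8.18471700e-04 -7.32741329e-01] 0.008229797238312719
```

View pics/s6.png

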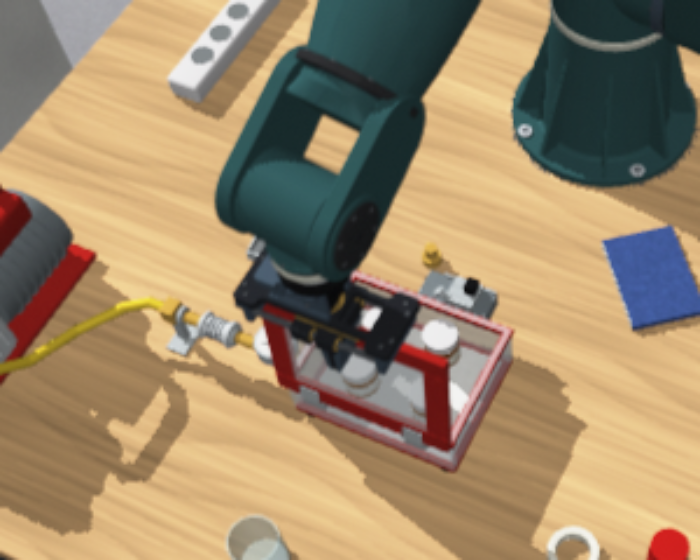

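Call:
{"op": "step_arm", "data": {
  "plan": [
    [0, [-0.36, 0, -0.02], 0],
    [0, [-0.36, 0, -0.02], 0],
    [0, [-0.38, 0, -0.1], 0],
    [0, [-0.38, 0, -0.1], 0],
    [0, [-0.36, 0, -0.17], 0]
  ]
}}

```text
time: 44.02
position: [0.5803, -0.0514, 0.2466]
tcp_rot: [-0.006, 1.0, -0.0, 0.0]
contact_force: [2.1, -0.0, 0.9]
grip_width: 0.006
finger_force: 1.0
```

Call:
{"op": "step_arm", "data": {
  "plan": [
    [0, [-0.36, 0, -0.17], 0],
    [0, [-0.32, 0, -0.23], 0],
    [0, [-0.32, 0, -0.23], 0],
    [0, [-0.27, 0, -0.3], 0],
    [0, [-0.27, 0, -0.3], 0]
  ]
}}

```text
time: 44.65
position: [0.5191, -0.0514, 0.1969]
tcp_rot: [-0.006, 1.0, 0.0, 0.0]
contact_force: [2.2, -0.5, 0.5]
grip_width: 0.005
finger_force: 1.1
```

Call:
{"op": "step_arm", "data": {
  "plan": [
    [0, [-0.16, 0, -0.26], 0],
    [0, [-0.16, 0, -0.26], 0],
    [0, [-0.12, 0, -0.29], 0],
    [0, [-0.12, 0, -0.29], 0],
    [0, [0, 0, 0], 0]
  ]
}}

```text
time: 45.28
position: [0.4963, -0.0513, 0.1527]
tcp_rot: [-0.006, 1.0, 0.0, -0.001]
contact_force: [0.2, -0.5, 2.0]
grip_width: 0.003
finger_force: 1.0
```

Call:
{"op": "step_arm", "data": {
  "plan": [
    [0, [-0.2, 0, -0.25], 0],
    [0, [-0.2, 0, -0.25], 0],
    [0, [-0.05, 0, -0.1], 0],
    [0, [0, 0, -0.08], 0],
    [0, [0, 0, 0], 0]
  ]
}}

```text
time: 45.9
position: [0.4787, -0.0514, 0.1261]
tcp_rot: [-0.006, 1.0, 0.0, -0.001]
contact_force: [0.6, -0.7, 1.1]
grip_width: 0.004
finger_force: 0.5
```

Call:
{"op": "step_arm", "data": {
  "plan": [
    [0, [0, 0, -0.05], 0],
    [0, [0, 0, -0.05], 0],
    [0, [0, 0, 0], 0]
  ]
}}

```text
time: 46.28
position: [0.4787, -0.0513, 0.1223]
tcp_rot: [-0.006, 1.0, 0.0, -0.001]
contact_force: [-4.7, 0.1, 6.8]
grip_width: 0.005
finger_force: 3.5
```

Call:
{"op": "step_arm", "data": {
  "plan": [
    [0, [0, 0, -0.03], 0],
    [0, [0, 0, -0.03], 0],
    [0, [0, 0, 0], 0]
  ]
}}

```text
time: 46.65
position: [0.4787, -0.0513, 0.1202]
tcp_rot: [-0.006, 1.0, 0.0, -0.001]
contact_force: [-8.5, -0.7, 15.6]
grip_width: 0.007
finger_force: 8.0
```

Call:
{"op": "step_arm", "data": {
  "plan": [
    [0, [0, 0, -0.03], 0],
    [0, [0, 0, 0], 0]
  ]
}}

```text
time: 46.9
position: [0.4786, -0.0514, 0.1192]
tcp_rot: [-0.006, 1.0, 0.0, -0.001]
contact_force: [-9.7, -0.6, 20.1]
grip_width: -0.001
finger_force: 10.2
```

Call:
{"op": "step_arm", "data": {
  "plan": [
    [0, [0, 0, -0.03], 0],
    [0, [0, 0, 0], 0],
    [0, [0, 0, -0.03], 0],
    [0, [0, 0, 0], 0]
  ]
}}

```text
time: 47.4
position: [0.4786, -0.0514, 0.1171]
tcp_rot: [-0.006, 1.0, 0.0, -0.001]
contact_force: [-14.2, -0.1, 29.4]
grip_width: 0.004
finger_force: 14.7
```

Run:
```python
from h import *
s=read_state();print(s['position'],s['contact_force'])
im=camera('scene')
cv2.imwrite('pics/s7.png',cv2.resize(im[130:250,180:300,::-1],(600,600),interpolation=cv2.INTER_CUBIC))
```

```text
[ 0.47860639 -0.05135372  0.1170842 ] [-14.20107061  -0.11547705  29.37855126]
```

View pics/s7.png

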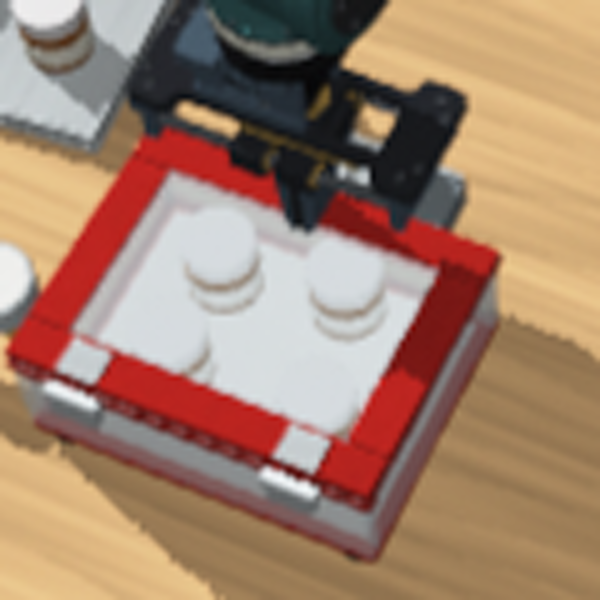

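Call:
{"op": "step_arm", "data": {
  "plan": [
    [0, [0, 0, 0.05], 0],
    [0, [0, 0, 0.05], 0],
    [0, [0, 0, 0.05], 0],
    [0, [0, 0, 0.05], 0],
    [0, [0, 0, 0], 0]
  ]
}}

```text
time: 48.08
position: [0.4793, -0.0514, 0.1245]
tcp_rot: [-0.006, 1.0, 0.0, 0.0]
contact_force: [-0.8, -0.3, 2.0]
grip_width: 0.006
finger_force: 1.2
```

Call:
{"op": "step_arm", "data": {
  "plan": [
    [0, [0, 0, 0.5], 0],
    [0, [0, 0, 0.5], 0],
    [0, [0, 0, 0.5], 0],
    [0, [0, 0, 0.5], 0],
    [0, [0, 0, 0], 0]
  ]
}}

```text
time: 48.7
position: [0.4801, -0.0515, 0.2054]
tcp_rot: [-0.006, 1.0, -0.0, 0.001]
contact_force: [-0.7, 0.1, -0.5]
grip_width: 0.003
finger_force: 0.0
```

Run:
```python
from h import *
s=read_state();print(s['position'],s['contact_force'])
im=camera('scene')
cv2.imwrite('pics/s8.png',cv2.resize(im[110:250,150:300,::-1],(640,600),interpolation=cv2.INTER_CUBIC))
```

```text
[ 0.48010724 -0.05150641  0.20543625] [-0.74205451  0.07021848 -0.50874065]
```

View pics/s8.png

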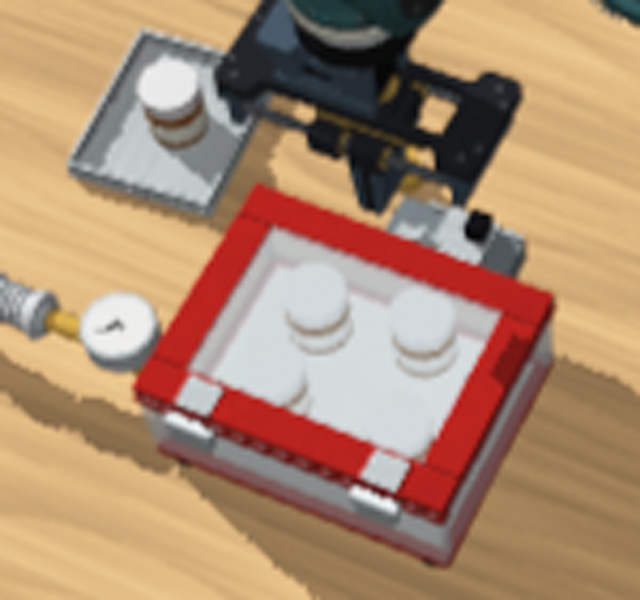

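Call:
{"op": "step_arm", "data": {
  "plan": [
    [0.8, [0.39, -0.75, 0], -1],
    [0.8, [0.39, -0.75, 0], -1],
    [0.8, [0.39, -0.75, 0], -1],
    [0.8, [0.39, -0.75, 0], -1],
    [0.8, [0.39, -0.75, 0], -1]
  ],
  "force": 10
}}

```text
time: 49.38
position: [0.5572, -0.2023, 0.2029]
tcp_rot: [0.338, 0.941, 0.0, -0.001]
contact_force: [0.2, 0.1, 0.3]
grip_width: 0.522
finger_force: 0.0
```

Call:
{"op": "step_arm", "data": {
  "plan": [
    [0.8, [0.39, -0.75, 0], -1],
    [0.8, [0.39, -0.75, 0], -1],
    [0.8, [0.39, -0.75, 0], -1],
    [0.8, [0, 0, 0], -1],
    [0.8, [0, 0, 0], -1]
  ]
}}

```text
time: 50.0
position: [0.6036, -0.2916, 0.2024]
tcp_rot: [0.64, 0.769, -0.0, -0.001]
contact_force: [-0.5, -0.1, 0.9]
grip_width: 0.799
finger_force: 0.0
```

Call:
{"op": "step_arm", "data": {
  "plan": [
    [0.8, [0, 0, 0], -1],
    [0.8, [0, 0, 0], -0.25],
    [0.8, [0, 0, 0], 0],
    [0.8, [0, 0, 0], 0]
  ]
}}

```text
time: 50.5
position: [0.604, -0.2913, 0.2042]
tcp_rot: [0.702, 0.712, -0.0, -0.0]
contact_force: [-0.2, -0.2, -0.1]
grip_width: 0.799
finger_force: 0.0
```

Call:
{"op": "step_arm", "data": {
  "plan": [
    [0.8, [0.03, 0.04, -1], 0],
    [0.8, [0, 0, -1], 0],
    [0.8, [0, 0, -0.9], 0],
    [0.8, [0, 0, -0.42], 0],
    [0.2, [0, 0, 0], 0]
  ]
}}

```text
time: 51.12
position: [0.605, -0.2896, 0.0711]
tcp_rot: [0.702, 0.712, -0.0, -0.001]
contact_force: [0.8, 0.2, -0.4]
grip_width: 0.72
finger_force: 0.0
```

Call:
{"op": "step_arm", "data": {
  "plan": [
    [0.2, [0, 0, 0], 0],
    [0.2, [0, 0, 0], 0],
    [0.2, [0, 0, 0], 0],
    [0.2, [0, 0, 0], 0],
    [0.2, [0, 0, 0], 0]
  ]
}}

```text
time: 51.75
position: [0.6049, -0.2905, 0.0723]
tcp_rot: [0.702, 0.712, -0.001, 0.0]
contact_force: [-6.9, -5.1, 5.4]
grip_width: 0.325
finger_force: 12.2
```

Call:
{"op": "step_arm", "data": {
  "plan": [
    [0.2, [0, -0.2, 0], 0],
    [0.2, [0, -0.2, 0], 0],
    [0.2, [0, -0.2, 0], 0],
    [0.2, [0, -0.2, 0], 0],
    [0.2, [0, 0, 0], 0]
  ]
}}

```text
time: 52.38
position: [0.6054, -0.3222, 0.0721]
tcp_rot: [0.703, 0.712, 0.0, 0.0]
contact_force: [-2.4, -0.5, 3.9]
grip_width: 0.324
finger_force: 10.0
```

Call:
{"op": "step_arm", "data": {
  "plan": [
    [0.2, [0, -0.06, 0], 0],
    [0.2, [0, -0.06, 0], 0],
    [0.2, [0, 0, 0], 0]
  ]
}}

```text
time: 52.75
position: [0.6053, -0.3231, 0.0719]
tcp_rot: [0.703, 0.711, 0.001, -0.002]
contact_force: [2.4, 32.6, 14.3]
grip_width: 0.328
finger_force: 23.8
```

Stop reached. Release, lift and check.

Call:
{"op": "step_arm", "data": {
  "plan": [
    [0.8, [0, 0.08, 0], 0],
    [0.8, [0, 0, 0], 0],
    [0.8, [0, 0, 0], 0],
    [0.8, [0, 0, 0], 0],
    [0.8, [0, 0, 1], 0]
  ]
}}

```text
time: 53.38
position: [0.6036, -0.3228, 0.1095]
tcp_rot: [0.703, 0.712, -0.001, -0.002]
contact_force: [0.4, 0.3, 0.4]
grip_width: 0.796
finger_force: 0.0
```

Call:
{"op": "step_arm", "data": {
  "plan": [
    [0.8, [0, 0, 1], 0],
    [0.8, [0, 0, 1], 0],
    [0.8, [0, 0, 1], 0],
    [0.8, [-0.8, 0.5, 0], 0],
    [0.8, [-0.8, 0.5, 0], 0]
  ]
}}

```text
time: 54.0
position: [0.5406, -0.2832, 0.2321]
tcp_rot: [0.703, 0.712, 0.0, 0.0]
contact_force: [-0.5, -0.6, -0.5]
grip_width: 0.796
finger_force: 0.0
```

Call:
{"op": "step_arm", "data": {
  "plan": [
    [0.8, [-0.8, 0, 0], 0],
    [0.8, [-0.8, 0, 0], 0],
    [0.8, [0, 0, 0], 0],
    [0.8, [0, 0, 0], 0]
  ]
}}

```text
time: 54.5
position: [0.4779, -0.2838, 0.2321]
tcp_rot: [0.703, 0.712, 0.0, 0.0]
contact_force: [-0.2, 0.0, -0.5]
grip_width: 0.798
finger_force: 0.0
```

Run:
```python
from h import *
s=read_state();print(s['position'],s['contact_force'])
im=camera('scene'); cv2.imwrite('pics/s9.png',cv2.resize(im[100:250,110:310,::-1],(800,600),interpolation=cv2.INTER_CUBIC))
```

```text
[ 0.4778931  -0.28377146  0.23208611] [-0.16874622  0.04042207 -0.4766537 ]
```

View pics/s9.png

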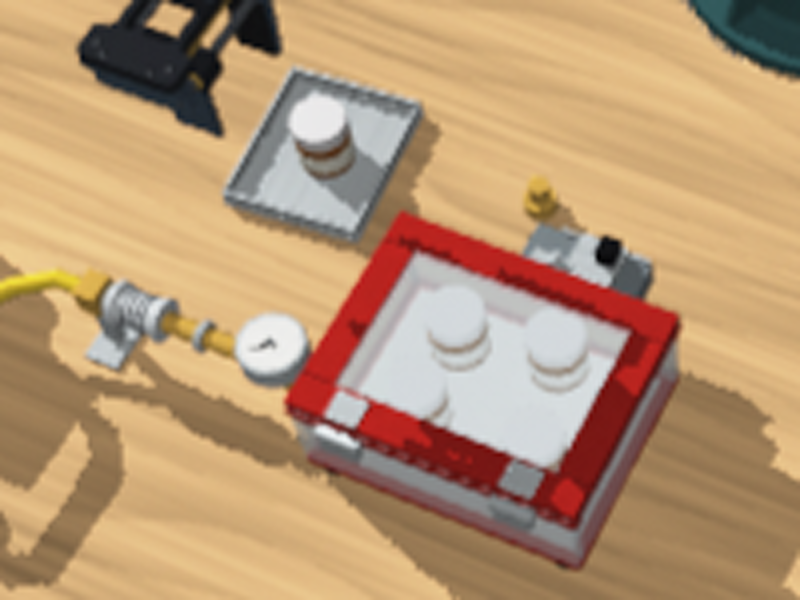

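```bash
python3 -c "from bench import *; print(sign_off())"
```

```text
the job is handed in; nothing more can be done
None
```

I handed the job in; `sign_off()` gave no verdict. By the last pictures and force readings, the one tested jar stands in the tray, all four waiting jars stand in the chamber, the lid is shut with its latch home, and the valve is at its pump end stop.

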